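# Load the bottle mixer, flip the safety catch, hold the run lever

## Task

Pack the round jar and the square bottle upright into the open box of the bottle mixer, in one row with the slim bottle that is already there; set each down on the box floor and let go, without dropping it. Then flip the safety catch all the way over to the other side, and only after that pull the spring-return run lever towards the robot as far as it goes; finish the program while still holding the lever pulled with the fingers. Leave the beaker, the dropper bottle and the vial where they are.

Things in the scene. Friction and masses are not known exactly. Their poses are not given: they have to be found in the camera images.
- mixer: Bench bottle mixer, fixed: a flat grey housing 260 mm deep (x) by 380 mm wide (y), top 50 mm above the bench. Origin: centre of its underside on the bench; its -x side faces the robot, +y is its left as the robot sees it (the box's side), z up. Turned by a small yaw (within 0.2 rad) that differs each time; its points share its axes.
- box_in (a point): Centre of the inner floor (55 mm above the bench) of the open aluminium box on the mixer. Inside: 60 mm along mixer x, 152 mm along mixer y, 28 mm deep; walls 5 mm, no lid or dividers. The slim bottle stands at the +y end; jar (54) and square bottle (46) fill the rest of the row in either order, with about 12 mm of slack in all.
- jar: Round white wide-mouth jar with white lid: 54 mm in diameter (lid 52 mm), 75 mm high, straight wall up to 58 mm, about 110 to 220 g. Origin: centre of its underside, z up. Stands on the bench left of the mixer. Gripped about 52 mm above its foot, the fingertips stay clear of the box rim.
- square_bottle: White square bottle: body 46 x 46 mm, 62 mm high, round white cap 32 mm wide on top, 85 mm high in all, about 100 to 200 g. Origin: centre of its underside, x and y normal to its flat sides, z up. Stands on the bench left of the mixer at any yaw; to fit, its sides must lie along the box walls. Gripped on its body about 50 mm above its foot, the fingertips clear the box rim.
- slim_bottle: Slim brown round bottle with a white cap, 40 mm in diameter, 72 mm high, 100 g, loose, already standing in the +y end of the box; it stays there. Origin: centre of its underside.
- catch (a joint): Angle of the safety catch, a steel bar lying across in front of the run lever's stem and blocking it. 0 to 0.25 at the start: free end towards mixer +y. Grows as the free end is lifted and swings over the top towards mixer -y; stop at 2.6 rad. Friction of about 0.04 N m holds it where it is left. Beyond 1.9 rad it is flipped clear.
- catch_hinge (a point): Hinge of the safety catch, 100 mm above the bench, fixed on the mixer. The hinge axis is mixer x; positive angles turn mixer +y up to +z.
- catch_pin (a point): Grip point on the catch's finger pin: a round steel pin 12 mm thick, 55 mm long, along mixer x, pointing to the robot from the bar's free end. The point is on the pin's axis, 19 mm from its tip, 55 mm from the hinge axis, 36 mm to mixer -x of point catch_hinge; it moves with the catch. Can be pinched from above, fingers closing along mixer y, and turns between the pads.
- lever (a joint): Angle of the run lever. 0 at rest, leaning 0.45 rad from upright away from the robot (mixer +x); grows as the bar is pulled towards the robot (mixer -x); 0.45 is upright, stop at 0.9 rad. A return spring pulls it back to 0: 2 N at the bar at first, 7 N at the end. With the catch across it is blocked at about 0.15 rad.
- lever_pivot (a point): Pivot of the run lever, 70 mm above the bench, fixed on the mixer; its axis is mixer y.
- run_bar (a point): Grip bar of the run lever: a round black bar 20 mm thick, 70 mm long along mixer y, across the top of the 12 mm stem, 125 mm from the pivot, 183 mm above the bench at rest. Point: centre of the bar; y along it. Moves and turns with the lever. Can be pinched from above, fingers closing along mixer x, and turns between the pads as the lever swings.
- beaker: Bystander: empty glass beaker, 70 mm in diameter, 90 mm high, left behind. Origin: centre of its underside.
- dropper: Bystander: small brown dropper bottle, 28 mm in diameter, 64 mm high, far left behind. Origin: centre of its underside.
- vial: Bystander: small clear vial with white cap, 24 mm in diameter, 46 mm high, right of the mixer. Origin: centre of its underside.
There are look-alikes about, which are no part of the job. Leave any purple look-alike of the jar alone.

How it is judged:
On the way, in this order (a step that is already met when the one before it is completed fails the run):
1. jar and square bottle stand packed in the box beside the slim bottle, released (x of jar in the frame of box_in between -0.012 and 0.012 m and y of jar in the frame of box_in between -0.06 and 0.06 m and z of jar in the frame of box_in between -0.006 and 0.008 m and angle between each of jar, square_bottle, slim_bottle's own z axis and vertical below 0.12 rad and x of square_bottle in the frame of box_in between -0.016 and 0.016 m and y of square_bottle in the frame of box_in between -0.06 and 0.06 m and z of square_bottle in the frame of box_in between -0.006 and 0.008 m and x of slim_bottle in the frame of box_in between -0.02 and 0.02 m and y of slim_bottle in the frame of box_in between -0.066 and 0.066 m and z of slim_bottle in the frame of box_in between -0.006 and 0.008 m and contact force between the fingers and jar below 0.1 N and contact force between the fingers and square_bottle below 0.1 N and contact force between the fingers and slim_bottle below 0.1 N), for 0.2 s.
2. the safety catch is flipped over, clear of the lever (value of joint catch above 1.9 rad), for 0.2 s.
3. the run lever is pulled and held with the fingers (value of joint lever above 0.68 rad and contact force between the fingers and lever above 1.5 N), for 0.3 s.
At the end, for the whole second after the job is handed in: Jar, square bottle and slim bottle stand upright (within 0.12 rad) and at rest on the floor of the box (within 8 mm of its height); the catch is beyond 1.9 rad; the lever is still, beyond 0.68 rad of its 0.9 rad travel, with the fingers pressing on it with more than 1.5 N (all of step 3 and x of jar in the frame of box_in between -0.012 and 0.012 m and y of jar in the frame of box_in between -0.06 and 0.06 m and z of jar in the frame of box_in between -0.006 and 0.008 m and angle between each of jar, square_bottle, slim_bottle's own z axis and vertical below 0.12 rad and x of square_bottle in the frame of box_in between -0.016 and 0.016 m and y of square_bottle in the frame of box_in between -0.06 and 0.06 m and z of square_bottle in the frame of box_in between -0.006 and 0.008 m and x of slim_bottle in the frame of box_in between -0.02 and 0.02 m and y of slim_bottle in the frame of box_in between -0.066 and 0.066 m and z of slim_bottle in the frame of box_in between -0.006 and 0.008 m and linear speed of each of jar, square_bottle, slim_bottle below 0.03 m/s and value of joint catch above 1.9 rad and velocity of joint lever between -0.1 and 0.1 rad/s); the arm keeps its last pose, push and grip.
It fails at once if the lever is forced while the safety catch is still across it (value of joint lever above 0.25 rad and value of joint catch below 1.5 rad).
It fails at once if the jar is dropped (contact force between the fingers and jar below 0.02 N and linear speed of jar above 0.5 m/s).
It fails at once if the square bottle is dropped (contact force between the fingers and square_bottle below 0.02 N and linear speed of square_bottle above 0.5 m/s).
It fails at once if the beaker, the dropper bottle or the vial is displaced by more than 30 mm (distance of any of beaker, dropper, vial from where it was at the start of the episode above 0.03 m).
It also fails if it takes over 69 s, if anything falls off the work surface, if the arm or the gripper's body presses on something with over 40 N, if the wrist force passes 120 N, or if a joint passes its speed limit or range.

## Robot

A 7-joint arm with a two-finger parallel gripper is mounted at the origin on the work surface. World frame = base frame: x ahead of the robot, y to its left, z up, the work surface at z = 0. Lengths are in m, angles in rad, forces in N, time in s.
With the tool pointing down it reaches from about 0.4 to 0.85 m from the base axis. Payload 10.4 kg.
Tool frame: the origin (TCP) lies midway between the tips of the shut fingers; the grasp point (between the pads) lies 19 mm behind it; z points along the fingers, y is the line along which they close (so a half turn about z gives the same grasp; the last joint's range is limited). The gripper opens to 87 mm and grips with 3 to 60 N. Pads are 19 mm wide; open, the fingers measure 117 mm over their backs; the gripper's body (75 mm by 190 mm) begins 51 mm behind the grasp point.
Start: joints at [-1.313, 0.332, -0.065, 1.46, 0.022, 1.35, -0.088], TCP at [0.173, 0.601, 0.223] pointing down, gripper open.
Joint ranges: [-2.6, 2.6], [-0.5, 2.12], [-1.47, 1.34], [0.16, 2.42], [-1.27, 4.41], [0.06, 2.06], [-2.6, 2.6]. Speed limits (rad/s): [2.22, 2.22, 2.79, 2.79, 3.14, 3.14, 3.14].

## Interface

Orientations are given as a unit quaternion [x, y, z, w].
In Python, from bench import sensors, eyes, order gives the robot as it stands.
- The arm moves only by the tool arm_command, never from a script. Its argument "steps" is a list of rows, each an object with "rot": the turn, a rotation vector about the world's x, y, z in degrees, a list of three; "slide": the shift along the world's x, y, z in m, a list of three; "grip": the opening, from 0 (shut) to 1 (fully open). A call has exactly 8 rows; each row shifts and turns the commanded pose from where the row before left it; what a row does not reach is not made up. A row lasts 1/8 s, in which the tool goes at most 62.5 mm and 10.7 degrees, less where a joint would pass 70% of its speed; a pose out of reach is approached as far as the arm can. A call with a gripper value outside its range is refused whole. The fingers move at their own pace and stop on an object; "newtons" is the grip in N (left out, the last holds). Time passes only in rows, so rows that do not move let the fingers close, or fill a call up. It gives the time, the measured TCP pose, the force, the opening and the grip force at its end, in the units of the state.
- sensors.read_state(): the state, without advancing time (a new reading comes with each control period).
- eyes.camera(name): name is "side" or "top"; returns a dict with "pixels" (400x640x3 uint8, red, green, blue), "intrinsics" (3x3 intrinsics, pixels), "pose" (4x4, takes a point from camera to world coordinates). Camera axes: x right, y down, z forward; pixel columns grow to the right and rows downward; lengths in m; the calibration is good to about 2 mm. A picture is of the moment at which its call begins. There is no depth.
- order.close_job(): hands the job in; it is judged then, once.
Trained networks look in a picture, given as the dict that the camera call returned (one of the last four; its "shot" number tells which), for a name from the list of things; names that differ only in an ending like _2 or _b are one class to them, and where a whole thing is asked for, a point or a joint stands for the part that bears it (a point fixed in the world has none). Each returns a list of dicts, best first, with "conf" (0 to 1); they miss things now and then, are a little off and sometimes report something else, mostly with a low value. They report only what shows in the picture. A call takes as long as a camera call. They do not tell look-alikes from the thing itself.
- eyes.look_for(name, picture): "bbox" ([left, top, right, bottom] in pixels, round what is visible of it).
The state is a dict: "time": time; "joint_positions": joint angles; "joint_vel": joint speeds; "joint_torque": joint torques, N m; "ee_pos": TCP position; "eef_rot": TCP orientation; "ft_force": force on the tool from outside, world axes, zero at the start; "torque": the same for the moment, N m; "width": finger opening in m; "grip_force": force on a finger pad.
Only numpy, scipy, OpenCV 4.12 (cv2) and the standard library are available. Lean on these libraries where they do the work, as an engineer would, in place of code of your own. Each camera call takes 0.05 s, during which the arm holds its last target. There are 200 camera calls.

## Working session

There is one attempt and no reset: what is moved stays moved. The work goes in short steps, Python scripts to look and compute and a tool call to move; the robot and the scene stay as the last step left them, time stands still between calls to the robot, and variables do not carry over. Pictures are saved under pics/ and viewed, at most 10 in all, crops included, and the job is handed in when it is done.

Besides the shell and the picture viewer there is one more tool, called after "Emit:" in YAML: its name, and indented under it one key for each argument. arm_command: Moves the arm, as the interface text tells. Its arguments: {"type":"object","properties":{"steps":{"type":"array","items":{"type":"object","properties":{"rot":{"type":"array","items":{"type":"number"}},"slide":{"type":"array","items":{"type":"number"}},"grip":{"type":"number"}}}},"newtons":{"type":"number"}},"required":["steps"]}

```bash
mkdir -p pics; ls; cat > h.py <<'E'
import numpy as np, cv2
from bench import sensors, eyes, order
def ray(p,u,v):
    K=np.array(p["intrinsics"]);T=np.array(p["pose"])
    d=T[:3,:3]@np.linalg.inv(K)@np.array([u,v,1.]);return T[:3,3],d
def atz(p,u,v,z):
    o,d=ray(p,u,v);return o+d*(z-o[2])/d[2]
def proj(p,X):
    K=np.array(p["intrinsics"]);T=np.array(p["pose"])
    c=K@(T[:3,:3].T@(np.asarray(X)-T[:3,3]));return c[:2]/c[2]
def save(p,n): cv2.imwrite("pics/"+n,np.array(p["pixels"])[:,:,::-1])
E
python3 - <<'E'
from h import *
s=sensors.read_state();print(s["time"],s["ee_pos"],s["eef_rot"])
for c in("top","side"):
    p=eyes.camera(c);save(p,c+"0.png");print(c,np.round(p["pose"],3).tolist(),np.round(p["intrinsics"],1).tolist())
    for n in"mixer jar square_bottle slim_bottle catch catch_pin lever run_bar box_in beaker dropper vial".split():
        try: print(n,[(np.round(d["bbox"]).astype(int).tolist(),round(d["conf"],2)) for d in eyes.look_for(n,p)[:4]])
        except Exception as e: print(n,e)
E
```

```text
pics
0.0 [0.17310617 0.60012403 0.2217427 ] [ 1.39929197e-01  9.90161237e-01 -7.33672071e-04 -7.22741986e-05]
top [[-0.009, -0.994, 0.111, 0.403], [-1.0, 0.006, -0.026, 0.016], [0.025, -0.111, -0.993, 1.466], [0.0, 0.0, 0.0, 1.0]] [[416.9, 0.0, 315.0], [0.0, 416.9, 198.9], [0.0, 0.0, 1.0]]
mixer [([281, 154, 402, 243], 0.95)]
jar [([179, 254, 200, 268], 0.82), ([175, 219, 198, 236], 0.71)]
square_bottle [([220, 229, 239, 243], 0.59)]
slim_bottle [([293, 196, 307, 211], 0.51)]
catch [([365, 185, 384, 206], 0.6)]
catch_pin [([281, 153, 400, 241], 0.67), ([369, 182, 383, 199], 0.44)]
lever [([283, 154, 403, 243], 0.72), ([366, 161, 387, 183], 0.62)]
run_bar [([366, 162, 386, 182], 0.69)]
box_in [([281, 158, 404, 247], 0.67)]
beaker [([199, 144, 222, 166], 0.97)]
dropper []
vial []
side [[-0.924, -0.208, 0.322, 0.135], [-0.383, 0.521, -0.763, 0.954], [-0.009, -0.828, -0.561, 0.836], [0.0, 0.0, 0.0, 1.0]] [[396.8, 0.0, 322.8], [0.0, 396.8, 200.1], [0.0, 0.0, 1.0]]
mixer [([273, 147, 374, 250], 0.88)]
jar [([314, 320, 335, 358], 0.81), ([271, 316, 293, 352], 0.64), ([214, 303, 228, 324], 0.17)]
square_bottle [([305, 273, 329, 308], 0.74)]
slim_bottle [([275, 146, 374, 251], 0.64), ([311, 205, 323, 223], 0.6)]
catch [([325, 165, 346, 181], 0.66), ([275, 145, 371, 252], 0.66)]
catch_pin []
lever [([309, 148, 327, 177], 0.61)]
run_bar [([308, 148, 325, 176], 0.64), ([210, 301, 226, 326], 0.22)]
box_in [([277, 145, 375, 251], 0.9)]
beaker [([203, 260, 232, 298], 0.85)]
dropper [([276, 148, 370, 252], 0.16)]
vial []
```

```bash
python3 - <<'E'
import cv2
a=cv2.imread("pics/top0.png")[135:285,160:420];cv2.imwrite("pics/top0c.png",cv2.resize(a,None,fx=3,fy=3,interpolation=cv2.INTER_CUBIC))
a=cv2.imread("pics/side0.png")[140:340+25,195:385];cv2.imwrite("pics/side0c.png",cv2.resize(a,None,fx=2.6,fy=2.6,interpolation=cv2.INTER_CUBIC))
E
```

```text
(no output)
```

View pics/top0c.png

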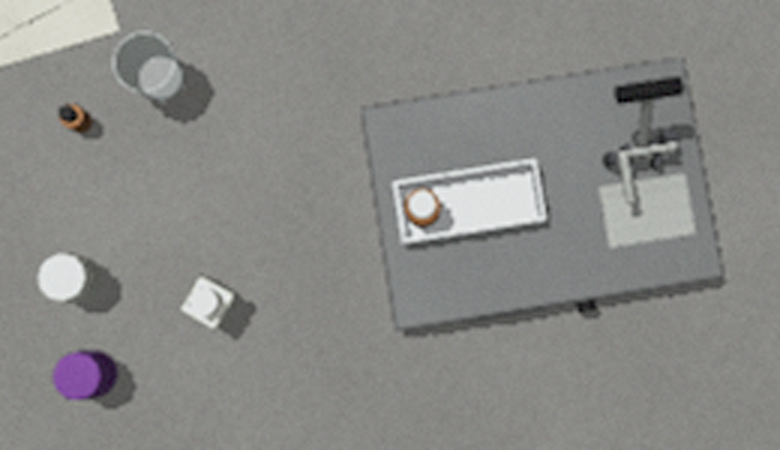

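View pics/side0c.png

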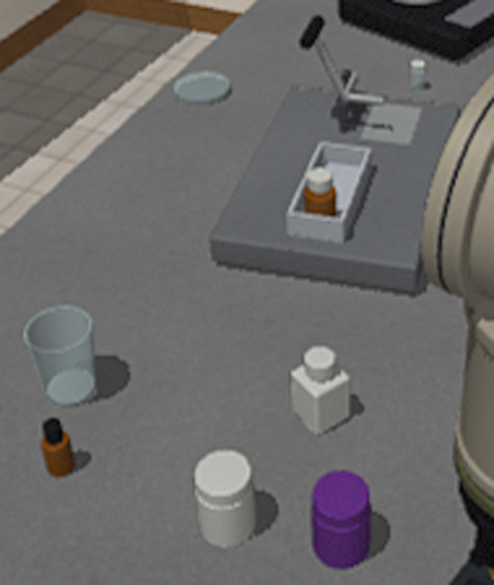

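```bash
cat >> h.py <<'E'
def tri(a,ua,b,ub):
    (o1,d1),(o2,d2)=ray(a,*ua),ray(b,*ub);A=np.stack([d1,-d2],1)
    t=np.linalg.lstsq(A,o2-o1,rcond=None)[0];x,y=o1+t[0]*d1,o2+t[1]*d2
    return (x+y)/2,np.linalg.norm(x-y)
T=lambda u,v:(160+(u+.5)/3-.5,135+(v+.5)/3-.5)
S=lambda u,v:(195+(u+.5)/2.6-.5,140+(v+.5)/2.6-.5)
E
python3 - <<'E'
from h import *
t=eyes.camera("top");s=eyes.camera("side")
for n,a,b in[("jarlid",(62,277),(224,473)),("cap",(207,302),(320,357)),("bar",(649,90),(313,32)),("pin",(633,195),(372,97)),("slimcap",(424,205),(320,177))]:
    r=tri(t,T(*a),s,S(*b));print(n,np.round(r[0],4),round(r[1],4))
c=np.array([atz(t,*T(*q),.05)[:2] for q in[(362,106),(685,60),(721,279),(397,325)]]);print("mixer",np.round(c,4).tolist(),c.mean(0),[np.linalg.norm(c[i]-c[i-1]) for i in range(4)],np.arctan2(*(c[0]-c[1])[::-1])-np.pi/2,np.arctan2(*(c[3]-c[2])[::-1])-np.pi/2)
im=np.array(t["pixels"]).astype(int)
# box rim / bottles: bright pixels
m=((im.min(2)>150)).astype(np.uint8)
n,l,st,ce=cv2.connectedComponentsWithStats(m)
for i in range(1,n):
    x,y,w,h,a=st[i]
    if a>60 and 160<x<420 and 135<y<285:
        pts=cv2.findContours((l==i).astype(np.uint8),0,2)[0][0][:,0].astype(np.float32);r=cv2.minAreaRect(pts)
        print(st[i],r)
        for z in(.083,.075,.062): print(z,np.round([atz(t,*q,z)[:2] for q in cv2.boxPoints(r)],4).tolist(),np.round(atz(t,*r[0],z)[:2],4))
big=cv2.resize(np.array(t["pixels"])[205:255,165:250,::-1],None,fx=9,fy=9,interpolation=cv2.INTER_NEAREST);cv2.imwrite("pics/big.png",big)
E
```

```text
jarlid [0.4679 0.4263 0.0737] 0.0003
cap [0.4401 0.2658 0.0813] 0.0022
bar [ 0.6537 -0.2102  0.1814] 0.0005
pin [ 0.5569 -0.2017  0.1029] 0.0102
slimcap [0.5415 0.0269 0.1214] 0.0022
mixer [[0.6623, 0.0974], [0.7147, -0.276], [0.4611, -0.3099], [0.4124, 0.0581]] [ 0.56262195 -0.10761063] [np.float64(0.2530097136234523), np.float64(0.3771298400962789), np.float64(0.2558471196093656), np.float64(0.3712129162116528)] 0.13950796737851023 0.13178389125524004
[207 154  13  13 136] ((213.0, 160.0), (12.0, 12.0), 90.0)
0.083 [[0.7118, 0.3413], [0.7116, 0.3012], [0.6707, 0.3006], [0.6709, 0.3405]] [0.6912 0.3209]
0.075 [[0.7135, 0.3432], [0.7134, 0.3029], [0.6723, 0.3022], [0.6724, 0.3424]] [0.6929 0.3227]
0.062 [[0.7164, 0.3462], [0.7163, 0.3056], [0.6748, 0.3049], [0.6749, 0.3454]] [0.6956 0.3255]
[360 182  32  36 610] ((374.4054260253906, 199.4324493408203), (31.564605712890625, 29.263019561767578), 80.53767395019531)
0.083 [[0.5997, -0.1628], [0.6156, -0.2606], [0.5103, -0.2751], [0.4949, -0.178]] [ 0.5549 -0.2191]
0.075 [[0.6009, -0.1638], [0.6168, -0.2622], [0.5109, -0.2768], [0.4954, -
[... 639 characters left out ...]
0065918), 45.0)
0.083 [[0.4679, 0.4605], [0.5039, 0.4256], [0.4674, 0.3888], [0.4316, 0.4237]] [0.4677 0.4247]
0.075 [[0.4683, 0.4631], [0.5045, 0.428], [0.4677, 0.3909], [0.4318, 0.4261]] [0.468 0.427]
0.062 [[0.4689, 0.4673], [0.5054, 0.4319], [0.4684, 0.3944], [0.4321, 0.4299]] [0.4686 0.4309]
[220 227  18  18 164] ((228.26889038085938, 235.3160400390625), (13.209487915039062, 13.69512939453125), 29.05460548400879)
0.083 [[0.4303, 0.296], [0.4694, 0.2749], [0.448, 0.2367], [0.409, 0.258]] [0.4391 0.2664]
0.075 [[0.4304, 0.2976], [0.4698, 0.2764], [0.4482, 0.238], [0.409, 0.2594]] [0.4393 0.2679]
0.062 [[0.4307, 0.3003], [0.4704, 0.2788], [0.4487, 0.2401], [0.4091, 0.2617]] [0.4397 0.2702]
```

View pics/big.png

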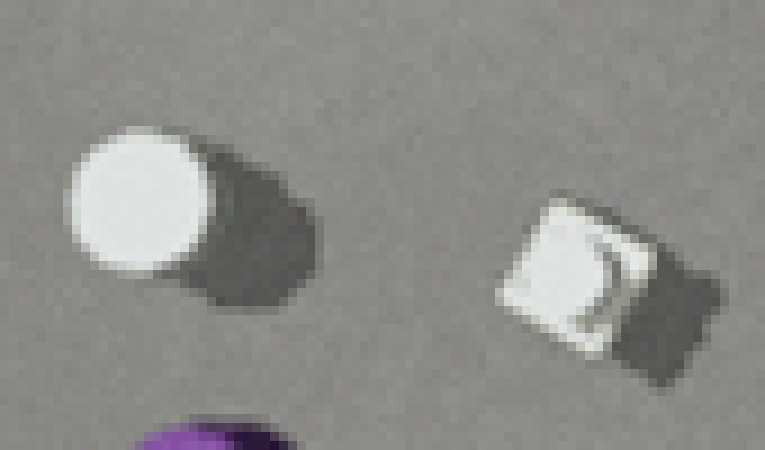

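Emit:
arm_command:
  steps:
    - {"slide":[0.037,-0.0218,-0.01],"rot":[0,0,-8.2],"grip":1}
    - {"slide":[0.037,-0.0218,-0.01],"rot":[0,0,-8.2],"grip":1}
    - {"slide":[0.037,-0.0218,-0.01],"rot":[0,0,-8.2],"grip":1}
    - {"slide":[0.037,-0.0218,-0.01],"rot":[0,0,-8.2],"grip":1}
    - {"slide":[0.037,-0.0218,-0.01],"rot":[0,0,-8.2],"grip":1}
    - {"slide":[0.037,-0.0218,-0.01],"rot":[0,0,-8.2],"grip":1}
    - {"slide":[0.037,-0.0218,-0.01],"rot":[0,0,-8.2],"grip":1}
    - {"slide":[0.036,-0.0218,-0.01],"rot":[0,0,-8.2],"grip":1}
  newtons: 25

```text
time: 2.4
ee_pos: [0.4694, 0.4254, 0.1424]
eef_rot: [0.656, 0.755, 0.0, 0.0]
ft_force: [0.5, 0.8, 0.4]
width: 0.0871
grip_force: 0.0
```

```bash
cat > fit.py <<'E'
from h import *
from scipy.optimize import minimize
SS=8
def faces(cam,x,y,th):
    c,s=np.cos(th),np.sin(th)
    W=lambda q:np.array([x+c*q[0]-s*q[1],y+s*q[0]+c*q[1],q[2]])
    C=np.array(cam["pose"])[:3,3];out=[]
    R=lambda a,b,z:[(-a,-b,z),(a,-b,z),(a,b,z),(-a,b,z)]
    out.append(R(.03,.076,.055))
    for (a,b,zb,sg) in((.03,.076,.055,-1),(.035,.081,.05,1)):
        P=R(a,b,0)
        for i in range(4):
            p,q=np.array(P[i]),np.array(P[(i+1)%4]);m=(p+q)/2
            if sg*np.dot(C-W(m),W(m)-W((0,0,0)))>0: out.append([(*p[:2],zb),(*q[:2],zb),(*q[:2],.083),(*p[:2],.083)])
    o,n=R(.035,.081,.083),R(.03,.076,.083)
    for i in range(4): out.append([o[i],o[(i+1)%4],n[(i+1)%4],n[i]])
    return [[proj(cam,W(q)) for q in f] for f in out],W
def cost(v,views):
    e=0
    for cam,img,(x0,y0,x1,y1),mask in views:
        F,_=faces(cam,*v);L=np.zeros(((y1-y0)*SS,(x1-x0)*SS),np.uint8)
        k=len(F)
        for i,f in enumerate(F):
            q=((np.array(f)+.5-[x0,y0])*SS-.5)*16
            cv2.fillPoly(L,[np.round(q).astype(np.int32)],min(i+1,k-3),shift=4)
        A=np.stack([cv2.resize((L==j).astype(np.float32),(x1-x0,y1-y0),interpolation=cv2.INTER_AREA)[mask] for j in range(k-2)],1)
        I=img[y0:y1,x0:x1][mask]
        r=A@np.linalg.lstsq(A,I,rcond=None)[0]-I;e+=np.clip(r**2,0,900).sum()
    return e
E
python3 - <<'E'
from fit import *
t=eyes.camera("top");s=eyes.camera("side");st=sensors.read_state();print(st["time"],st["ee_pos"],st["eef_rot"])
V=[]
for c,f,r,bad in((t,"top0.png",(284,180,348,222),(290,190,313,214)),(s,"side0.png",(298,190,346,238),(308,200,326,226))):
    im=cv2.imread("pics/"+f)[:,:,1].astype(float)
    m=np.ones((r[3]-r[1],r[2]-r[0]),bool);m[bad[1]-r[1]+2:bad[3]-r[1]-2,bad[0]-r[0]+2:bad[2]-r[0]-2]=0
    V.append((c,im,r,m))
for vs in(V,V[:1],V[1:]):
    b=min((minimize(cost,[x,-.022,th],args=(vs,),method="Nelder-Mead",options=dict(initial_simplex=[[x,-.022,th],[x+.005,-.022,th],[x,-.017,th],[x,-.022,th+.03]],xatol=1e-5,fatol=1)) for x in(.548,.553) for th in(.13,.16)),key=lambda r:r.fun)
    print(np.round(b.x,4),b.fun)
    _,W=faces(t,*b.x)
# slim cap centre, z .127
p=atz(t,*T(423,204),.127);print("slim",p)
save(t,"top1.png")
E
```

```text
2.5 [0.4725596  0.42131159 0.14147585] [ 0.65807883  0.75294688 -0.00075722  0.00163413]
[ 0.5496 -0.0232  0.1519] 458480.0386524268
[ 0.5475 -0.0233  0.155 ] 263333.3073489713
[ 0.5502 -0.0238  0.157 ] 170150.69290172984
slim [0.54102916 0.02751181 0.127     ]
```

```bash
python3 - <<'E'
from fit import *
for i in range(3):
    st=sensors.read_state();print(st["time"],st["ee_pos"],st["eef_rot"]);t=eyes.camera("top")
save(t,"top1.png")
# overlay of fit on initial picture
im=cv2.imread("pics/top0.png");k=5
b=cv2.resize(im[135:245,280:405],None,fx=6,fy=5*1.2,interpolation=cv2.INTER_CUBIC)
F,W=faces(t,.549,-.0235,.154)
def d(q,col): cv2.polylines(b,[np.round(((np.array(q)+.5-[280,135])*6-.5)*16).astype(np.int32)],True,col,1,shift=4)
for f in F[-4:]: d(f,(0,0,255))
d([proj(t,atz(t,*T(423,204),.127))]*2,(0,255,0))
cv2.imwrite("pics/ov.png",b)
E
```

```text
2.5 [0.4725596  0.42131159 0.14147585] [ 0.65807883  0.75294688 -0.00075722  0.00163413]
2.55 [0.47018239 0.42377491 0.14193069] [ 6.55727238e-01  7.54997341e-01 -5.64301856e-04  6.96200711e-04]
2.6 [0.46857187 0.42566088 0.14233757] [ 6.54240039e-01  7.56286939e-01 -1.85721522e-04  5.64491776e-05]
```

View pics/ov.png

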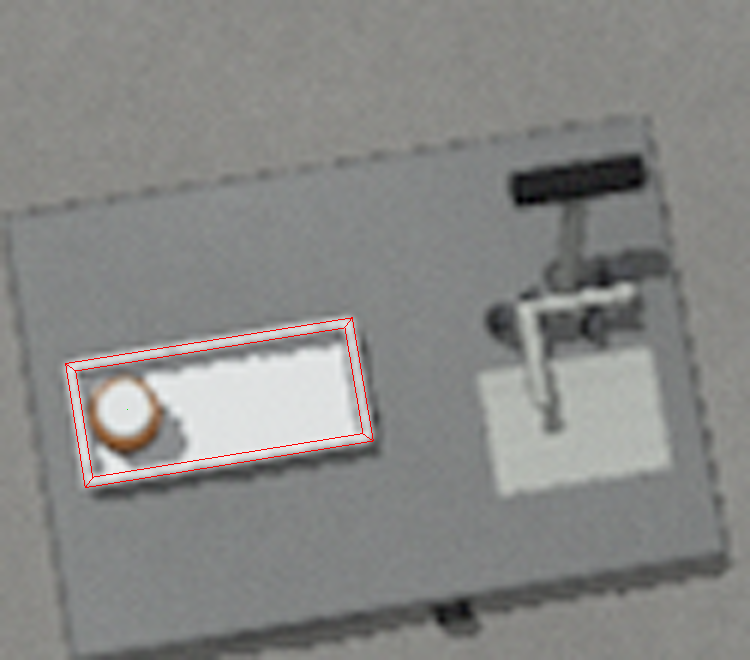

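Emit:
arm_command:
  steps:
    - {"slide":[0,0.0005,-0.025],"rot":[0,0,0],"grip":1}
    - {"slide":[0,0,-0.025],"rot":[0,0,0],"grip":1}
    - {"slide":[0,0,-0.025],"rot":[0,0,0],"grip":1}
    - {"slide":[0,0,-0.02],"rot":[0,0,0],"grip":1}
    - {"slide":[0,0,-0.014],"rot":[0,0,0],"grip":1}
    - {"slide":[0,0,0],"rot":[0,0,0],"grip":0.5}
    - {"slide":[0,0,0],"rot":[0,0,0],"grip":0.5}
    - {"slide":[0,0,0],"rot":[0,0,0],"grip":0.5}
  newtons: 25

```text
time: 3.65
ee_pos: [0.4687, 0.4271, 0.0345]
eef_rot: [0.654, 0.756, 0.001, 0.0]
ft_force: [-0.5, -0.2, 0.4]
width: 0.0647
grip_force: 0.0
```

Emit:
arm_command:
  steps:
    - {"slide":[0,0,0],"rot":[0,0,0],"grip":0.4}
    - {"slide":[0,0,0],"rot":[0,0,0],"grip":0.4}
    - {"slide":[0,0,0],"rot":[0,0,0],"grip":0.4}
    - {"slide":[0,0,0.02],"rot":[0,0,0],"grip":0.4}
    - {"slide":[0,0,0.03],"rot":[0,0,0],"grip":0.4}
    - {"slide":[0,0,0.03],"rot":[0,0,0],"grip":0.4}
    - {"slide":[0,0,0.03],"rot":[0,0,0],"grip":0.4}
    - {"slide":[0,0,0],"rot":[0,0,0],"grip":0.4}

```text
time: 4.65
ee_pos: [0.4693, 0.4276, 0.1472]
eef_rot: [0.654, 0.756, 0.003, 0.0]
ft_force: [0.4, 0.3, -1.8]
width: 0.0532
grip_force: 25.0
```

```bash
python3 - <<'E'
from h import *
t=eyes.camera("top");save(t,"top2.png");s=eyes.camera("side")
st=sensors.read_state();print(st["time"],st["ee_pos"],st["width"],st["grip_force"],st["ft_force"])
im=cv2.resize(np.array(s["pixels"])[200:400,180:430,::-1],None,fx=3,fy=3);cv2.imwrite("pics/s2.png",im)
E
```

```text
4.75 [0.46802021 0.4265375  0.14375696] 0.0531050052493166 24.975260053361126 [ 0.697333   -1.4612599  -1.84337724]
```

View pics/s2.png

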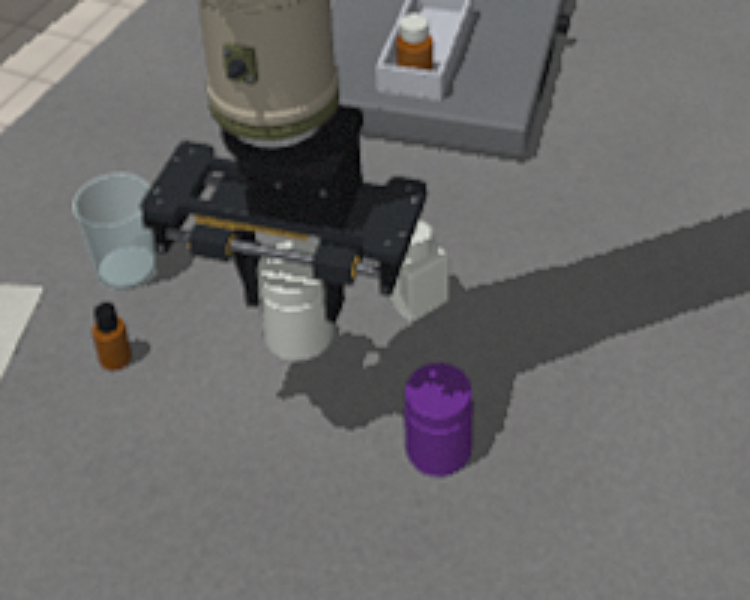

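Emit:
arm_command:
  steps:
    - {"slide":[0,0,0.05],"rot":[0,0,0.8],"grip":0.4}
    - {"slide":[0.008,-0.045,0],"rot":[0,0,0],"grip":0.4}
    - {"slide":[0.008,-0.045,0],"rot":[0,0,0],"grip":0.4}
    - {"slide":[0.008,-0.045,0],"rot":[0,0,0],"grip":0.4}
    - {"slide":[0.008,-0.045,0],"rot":[0,0,0],"grip":0.4}
    - {"slide":[0.008,-0.045,0],"rot":[0,0,0],"grip":0.4}
    - {"slide":[0.008,-0.045,0],"rot":[0,0,0],"grip":0.4}
    - {"slide":[0.008,-0.045,0],"rot":[0,0,0],"grip":0.4}

```text
time: 5.75
ee_pos: [0.5236, 0.11, 0.1925]
eef_rot: [0.649, 0.761, -0.001, -0.0]
ft_force: [0.8, 0.1, -0.7]
width: 0.0527
grip_force: 25.0
```

Emit:
arm_command:
  steps:
    - {"slide":[0.008,-0.045,0],"rot":[0,0,0],"grip":0.4}
    - {"slide":[0.008,-0.045,0],"rot":[0,0,0],"grip":0.4}
    - {"slide":[0.0092,-0.045,0],"rot":[0,0,0],"grip":0.4}
    - {"slide":[0,0,-0.02],"rot":[0,0,0],"grip":0.4}
    - {"slide":[0,0,-0.025],"rot":[0,0,0],"grip":0.4}
    - {"slide":[0,0,-0.022],"rot":[0,0,0],"grip":0.4}
    - {"slide":[0,0,0],"rot":[0,0,0],"grip":0.4}
    - {"slide":[0,0,0],"rot":[0,0,0],"grip":0.4}

```text
time: 6.75
ee_pos: [0.5495, -0.0234, 0.127]
eef_rot: [0.649, 0.761, -0.0, 0.0]
ft_force: [-0.0, -0.1, -1.2]
width: 0.0531
grip_force: 25.0
```

```bash
python3 - <<'E'
from h import *
t=eyes.camera("top");save(t,"top3.png");s=eyes.camera("side");save(s,"side3.png")
st=sensors.read_state();print(st["time"],st["ee_pos"],st["eef_rot"],st["width"],st["ft_force"])
a=cv2.resize(np.array(s["pixels"])[140:260,270:390,::-1],None,fx=5,fy=5,interpolation=cv2.INTER_CUBIC);cv2.imwrite("pics/s3.png",a)
E
```

```text
6.85 [ 0.54987133 -0.02333856  0.12744945] [6.48702586e-01 7.61041733e-01 5.06491898e-04 4.23828563e-04] 0.05314592106393913 [ 0.59241734  0.94090168 -0.79376224]
```

View pics/s3.png

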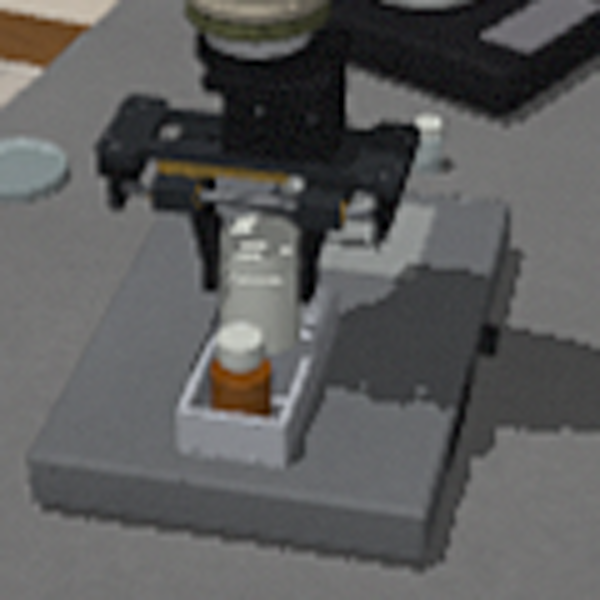

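```bash
python3 - <<'E'
from h import *
s=eyes.camera("side")
for z in(.1,.12): print([np.round((proj(s,(.5499+.027*a,-.0233+.027*b,z))+.5-[270,140])*5-.5,1) for a,b in((0,0),(-.9,-.43),(.9,.43))])
for p in((.03,.076),(-.03,.076),(.03,-.076),(-.03,-.076)):
    c,q=np.cos(.153),np.sin(.153);print(p,(proj(s,(.5493+c*p[0]-q*p[1],-.0235+q*p[0]+c*p[1],.083))+.5-[270,140])*5-.5)
E
```

```text
[array([261.5, 323.9]), array([302.7, 322.4]), array([220.1, 325.5])]
[array([261.2, 298.5]), array([302.8, 296.9]), array([219.5, 300. ])]
(0.03, 0.076) [187.37896244 407.23000047]
(-0.03, 0.076) [280.30108903 420.4456605 ]
(0.03, -0.076) [246.80537772 277.45218804]
(-0.03, -0.076) [331.89292801 288.32030779]
```

Emit:
arm_command:
  steps:
    - {"slide":[-0.0005,-0.001,-0.005],"rot":[0,0,0],"grip":0.4}
    - {"slide":[0,0,-0.007],"rot":[0,0,0],"grip":0.4}
    - {"slide":[0,0,-0.007],"rot":[0,0,0],"grip":0.4}
    - {"slide":[0,0,-0.007],"rot":[0,0,0],"grip":0.4}
    - {"slide":[0,0,-0.006],"rot":[0,0,0],"grip":0.4}
    - {"slide":[0,0,-0.004],"rot":[0,0,0],"grip":0.4}
    - {"slide":[0,0,0],"rot":[0,0,0],"grip":0.4}
    - {"slide":[0,0,0],"rot":[0,0,0],"grip":0.4}

```text
time: 7.9
ee_pos: [0.549, -0.0244, 0.0908]
eef_rot: [0.649, 0.761, 0.0, 0.0]
ft_force: [0.3, 0.2, -1.6]
width: 0.053
grip_force: 25.0
```

Emit:
arm_command:
  steps:
    - {"slide":[0,0,-0.001],"rot":[0,0,0],"grip":0.4}
    - {"slide":[-0.0003,0.002,0],"rot":[0,0,0],"grip":0.4}
    - {"slide":[-0.0003,0.002,0],"rot":[0,0,0],"grip":0.4}
    - {"slide":[-0.0003,0.002,0],"rot":[0,0,0],"grip":0.4}
    - {"slide":[-0.0002,0.001,0],"rot":[0,0,0],"grip":0.4}
    - {"slide":[0,0,-0.001],"rot":[0,0,0],"grip":0.4}
    - {"slide":[0,0,-0.001],"rot":[0,0,0],"grip":0.4}
    - {"slide":[0,0,0],"rot":[0,0,0],"grip":0.4}

```text
time: 8.9
ee_pos: [0.5479, -0.0172, 0.089]
eef_rot: [0.649, 0.761, 0.0, -0.0]
ft_force: [-6.8, -0.1, 16.2]
width: 0.0534
grip_force: 25.0
```

Emit:
arm_command:
  steps:
    - {"slide":[0,0,0.0005],"rot":[0,0,0],"grip":0.4}
    - {"slide":[0,0,0],"rot":[0,0,0],"grip":1}
    - {"slide":[0,0,0],"rot":[0,0,0],"grip":1}
    - {"slide":[0,0,0],"rot":[0,0,0],"grip":1}
    - {"slide":[0,0,0.02],"rot":[0,0,0],"grip":1}
    - {"slide":[0,0,0.03],"rot":[0,0,0],"grip":1}
    - {"slide":[0,0,0.05],"rot":[0,0,0],"grip":1}
    - {"slide":[-0.01,0.03,0.05],"rot":[0,0,0],"grip":1}

```text
time: 9.9
ee_pos: [0.5377, 0.0107, 0.2395]
eef_rot: [0.65, 0.76, -0.0, 0.0]
ft_force: [1.5, 0.9, 0.2]
width: 0.0868
grip_force: 0.0
```

Emit:
arm_command:
  steps:
    - {"slide":[-0.0123,0.032,-0.012],"rot":[0,0,-4.9],"grip":1}
    - {"slide":[-0.0123,0.032,-0.012],"rot":[0,0,-4.9],"grip":1}
    - {"slide":[-0.0123,0.032,-0.012],"rot":[0,0,-4.9],"grip":1}
    - {"slide":[-0.0123,0.032,-0.012],"rot":[0,0,-4.9],"grip":1}
    - {"slide":[-0.0123,0.032,-0.012],"rot":[0,0,-4.9],"grip":1}
    - {"slide":[-0.0123,0.032,-0.012],"rot":[0,0,-4.9],"grip":1}
    - {"slide":[-0.0123,0.032,-0.012],"rot":[0,0,-4.9],"grip":1}
    - {"slide":[-0.0119,0.0323,-0.012],"rot":[0,0,-4.9],"grip":1}

```text
time: 10.9
ee_pos: [0.4393, 0.2699, 0.1417]
eef_rot: [0.867, 0.498, 0.0, 0.0]
ft_force: [0.3, -0.4, -0.0]
width: 0.0874
grip_force: 0.0
```

```bash
python3 - <<'E'
from fit import *
for i in range(2): t=eyes.camera("top");s=eyes.camera("side")
save(t,"top4.png");save(s,"side4.png")
st=sensors.read_state();print(st["time"],st["ee_pos"],st["eef_rot"],np.degrees(2*np.arctan2(st["eef_rot"][1],st["eef_rot"][0]))-90)
F,_=faces(t,.5493,-.0235,.153)
A=cv2.resize(np.array(t["pixels"])[175:230,280:360,::-1],None,fx=6,fy=6,interpolation=cv2.INTER_CUBIC)
for f in F[-4:]: cv2.polylines(A,[np.round(((np.array(f)+.5-[280,175])*6-.5)*16).astype(np.int32)],True,(0,0,255),1,shift=4)
B=cv2.resize(np.array(s["pixels"])[180:245,265:345,::-1],None,fx=6,fy=6,interpolation=cv2.INTER_CUBIC)
cv2.imwrite("pics/a4.png",cv2.resize(np.vstack([A,B]),None,fx=.83,fy=.83))
E
```

```text
11.1 [0.4395449  0.26901329 0.14177476] [ 8.65957774e-01  5.00116940e-01 -3.35269206e-04  2.60015332e-04] -29.98452012434978
```

View pics/a4.png

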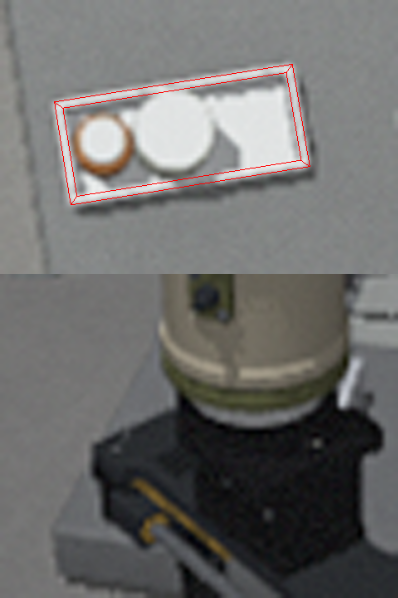

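Emit:
arm_command:
  steps:
    - {"slide":[0.0003,0,-0.025],"rot":[0,0,-0.5],"grip":1}
    - {"slide":[0,0,-0.025],"rot":[0,0,0],"grip":1}
    - {"slide":[0,0,-0.025],"rot":[0,0,0],"grip":1}
    - {"slide":[0,0,-0.02],"rot":[0,0,0],"grip":1}
    - {"slide":[0,0,-0.014],"rot":[0,0,0],"grip":1}
    - {"slide":[0,0,0],"rot":[0,0,0],"grip":0.4}
    - {"slide":[0,0,0],"rot":[0,0,0],"grip":0.4}
    - {"slide":[0,0,0],"rot":[0,0,0],"grip":0.3}

```text
time: 12.1
ee_pos: [0.4406, 0.2692, 0.0339]
eef_rot: [0.869, 0.496, 0.001, -0.0]
ft_force: [0.0, -0.2, -0.6]
width: 0.0644
grip_force: 0.0
```

Emit:
arm_command:
  steps:
    - {"slide":[0,0,0],"rot":[0,0,0],"grip":0.3}
    - {"slide":[0,0,0],"rot":[0,0,0],"grip":0.3}
    - {"slide":[0,0,0],"rot":[0,0,0],"grip":0.3}
    - {"slide":[0,0,0.02],"rot":[0,0,0],"grip":0.3}
    - {"slide":[0,0,0.04],"rot":[0,0,0],"grip":0.3}
    - {"slide":[0,0,0.05],"rot":[0,0,0],"grip":0.3}
    - {"slide":[0,0,0.05],"rot":[0,0,0],"grip":0.3}
    - {"slide":[0,0,0.01],"rot":[0,0,0],"grip":0.3}

```text
time: 13.1
ee_pos: [0.4413, 0.2697, 0.2062]
eef_rot: [0.869, 0.495, 0.002, -0.001]
ft_force: [0.6, 0.6, -1.8]
width: 0.0459
grip_force: 24.9
```

```bash
python3 - <<'E'
from h import *
t=eyes.camera("top")
st=sensors.read_state();print(st["time"],st["ee_pos"],st["width"],np.degrees(2*np.arctan2(st["eef_rot"][1],st["eef_rot"][0]))-90)
c,q=np.cos(.153),np.sin(.153)
def loc(p): d=p[:2]-[.5493,-.0235];return np.round([c*d[0]+q*d[1],-q*d[0]+c*d[1]],4)
f=lambda u,v:(280+(u+.5)/4.98-.5,175+(v+.5)/4.98-.5)
print(loc(atz(t,*f(175,132),.13)),loc(atz(t,*f(103,139),.127)))
for y in(-.046,-.047,-.048): print(y,.5493-q*y,-.0235+c*y)
E
```

```text
13.15 [0.44090427 0.26955284 0.20548082] 0.045685564473287955 -30.589311704868628
[-0.0029  0.0061] [0.0003 0.0528]
-0.046 0.556310573364195 -0.06896264247825065
-0.047 0.5564629771329819 -0.06995096079299523
-0.048 0.5566153809017687 -0.07093927910773981
```

Emit:
arm_command:
  steps:
    - {"slide":[0.0145,-0.0426,0],"rot":[0,0,4.9],"grip":0.3}
    - {"slide":[0.0145,-0.0426,0],"rot":[0,0,4.9],"grip":0.3}
    - {"slide":[0.0145,-0.0426,0],"rot":[0,0,4.9],"grip":0.3}
    - {"slide":[0.0145,-0.0426,0],"rot":[0,0,4.9],"grip":0.3}
    - {"slide":[0.0145,-0.0426,0],"rot":[0,0,4.9],"grip":0.3}
    - {"slide":[0.0145,-0.0426,0],"rot":[0,0,4.9],"grip":0.3}
    - {"slide":[0.0145,-0.0426,0],"rot":[0,0,4.9],"grip":0.3}
    - {"slide":[0.0145,-0.0428,0],"rot":[0,0,5.1],"grip":0.3}

```text
time: 14.15
ee_pos: [0.5555, -0.0733, 0.2011]
eef_rot: [0.649, 0.76, -0.001, -0.001]
ft_force: [0.5, -0.5, -2.6]
width: 0.0461
grip_force: 24.9
```

Emit:
arm_command:
  steps:
    - {"slide":[0,0,0],"rot":[0,0,0],"grip":0.3}
    - {"slide":[0,0,-0.01],"rot":[0,0,0],"grip":0.3}
    - {"slide":[0,0,-0.025],"rot":[0,0,0],"grip":0.3}
    - {"slide":[0,0,-0.025],"rot":[0,0,0],"grip":0.3}
    - {"slide":[0,0,-0.015],"rot":[0,0,0],"grip":0.3}
    - {"slide":[0,0,0],"rot":[0,0,0],"grip":0.3}
    - {"slide":[0,0,0],"rot":[0,0,0],"grip":0.3}
    - {"slide":[0,0,0],"rot":[0,0,0],"grip":0.3}

```text
time: 15.15
ee_pos: [0.5566, -0.072, 0.1289]
eef_rot: [0.651, 0.759, 0.001, 0.001]
ft_force: [0.6, 0.6, -2.4]
width: 0.0459
grip_force: 24.9
```

```bash
python3 - <<'E'
from h import *
t=eyes.camera("top");s=eyes.camera("side");save(s,"side5.png");save(t,"top5.png")
st=sensors.read_state();print(st["time"],st["ee_pos"],st["width"],np.degrees(2*np.arctan2(st["eef_rot"][1],st["eef_rot"][0]))-90)
a=cv2.resize(np.array(s["pixels"])[140:240,280:380,::-1],None,fx=5.5,fy=5.5,interpolation=cv2.INTER_CUBIC);cv2.imwrite("pics/s5.png",a)
E
```

```text
15.25 [ 0.55646147 -0.07206402  0.12869203] 0.04542458127402829 8.808762290233233
```

View pics/s5.png

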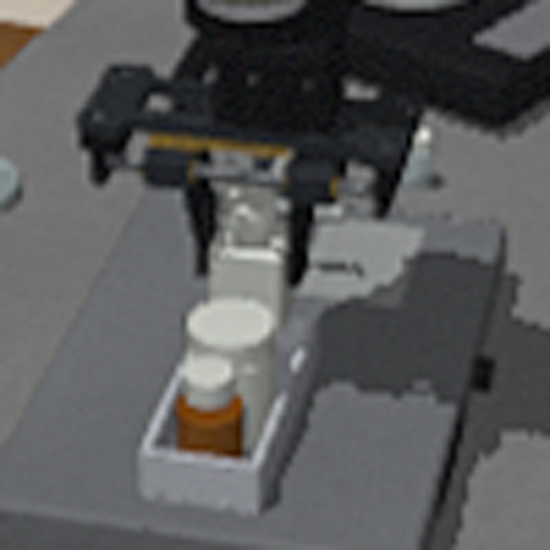

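Emit:
arm_command:
  steps:
    - {"slide":[0,0.0005,-0.006],"rot":[0,0,0],"grip":0.3}
    - {"slide":[0,0,-0.007],"rot":[0,0,0],"grip":0.3}
    - {"slide":[0,0,-0.007],"rot":[0,0,0],"grip":0.3}
    - {"slide":[0,0,-0.007],"rot":[0,0,0],"grip":0.3}
    - {"slide":[0,0,-0.007],"rot":[0,0,0],"grip":0.3}
    - {"slide":[0,0,-0.004],"rot":[0,0,0],"grip":0.3}
    - {"slide":[0,0,0],"rot":[0,0,0],"grip":0.3}
    - {"slide":[0,0,0],"rot":[0,0,0],"grip":0.3}

```text
time: 16.25
ee_pos: [0.5563, -0.0716, 0.0903]
eef_rot: [0.651, 0.759, 0.0, 0.0]
ft_force: [0.1, 0.5, -1.1]
width: 0.0456
grip_force: 24.9
```

Emit:
arm_command:
  steps:
    - {"slide":[0,0,-0.001],"rot":[0,0,0],"grip":0.3}
    - {"slide":[0,0,-0.001],"rot":[0,0,0],"grip":0.3}
    - {"slide":[0,0,-0.0005],"rot":[0,0,0],"grip":0.3}
    - {"slide":[0,0,0],"rot":[0,0,0],"grip":0.3}
    - {"slide":[0,0,0],"rot":[0,0,0],"grip":0.3}
    - {"slide":[0,0,0],"rot":[0,0,0],"grip":0.3}
    - {"slide":[0,0,0],"rot":[0,0,0],"grip":0.3}
    - {"slide":[0,0,0],"rot":[0,0,0],"grip":0.3}

```text
time: 17.25
ee_pos: [0.5562, -0.0715, 0.0883]
eef_rot: [0.651, 0.759, 0.0, -0.0]
ft_force: [-3.5, -0.0, 7.5]
width: 0.0458
grip_force: 25.0
```

Emit:
arm_command:
  steps:
    - {"slide":[0,0,0],"rot":[0,0,0],"grip":1}
    - {"slide":[0,0,0],"rot":[0,0,0],"grip":1}
    - {"slide":[0,0,0],"rot":[0,0,0],"grip":1}
    - {"slide":[0,0,0.02],"rot":[0,0,0],"grip":1}
    - {"slide":[0,0,0.04],"rot":[0,0,0],"grip":1}
    - {"slide":[0,0,0.05],"rot":[0,0,0],"grip":1}
    - {"slide":[-0.04,0,0.03],"rot":[0,0,10],"grip":1}
    - {"slide":[-0.05,0,0],"rot":[0,0,10],"grip":1}

```text
time: 18.25
ee_pos: [0.4666, -0.072, 0.2297]
eef_rot: [0.507, 0.862, 0.001, 0.002]
ft_force: [-0.5, 0.6, 0.4]
width: 0.087
grip_force: 0.0
```

```bash
python3 - <<'E'
from fit import *
t=eyes.camera("top");s=eyes.camera("side")
save(t,"top6.png");save(s,"side6.png")
st=sensors.read_state();print(st["time"],st["ee_pos"],st["joint_positions"])
A=cv2.resize(np.array(t["pixels"])[155:230,280:400,::-1],None,fx=5,fy=5,interpolation=cv2.INTER_CUBIC)
F,_=faces(t,.5493,-.0235,.153)
B=cv2.resize(np.array(s["pixels"])[145:190,290:410,::-1],None,fx=5,fy=5,interpolation=cv2.INTER_CUBIC)
cv2.imwrite("pics/a6.png",np.vstack([A,B]))
E
```

```text
18.35 [ 0.46270004 -0.07210089  0.22797318] [-0.51710418 -0.05218234  0.56471434  1.87436956  0.02600916  1.31118155
  0.54691464]
```

View pics/a6.png

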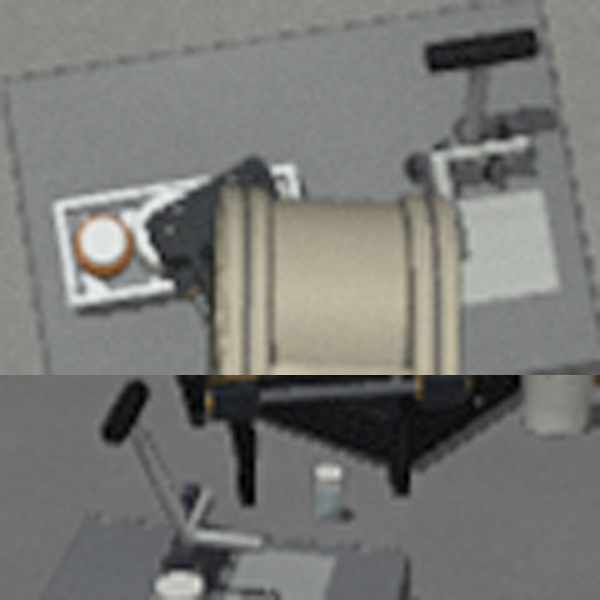

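```bash
python3 - <<'E'
from h import *
t=eyes.camera("top");s=eyes.camera("side")
o=lambda u,v:(280+(u+.5)/6-.5,135+(v+.5)/6-.5)
g=lambda u,v:(290+(u+.5)/5-.5,145+(v-375+.5)/5-.5)
R=np.array([[np.cos(.153),np.sin(.153)],[-np.sin(.153),np.cos(.153)]])
P={}
for n,a,b in(("junction",(528,308),(193,533)),("tip",(547,405),(262,542)),("hinge",(630,292),(209,491)),("bar",(577,179),(125,410)),("barL",(512,190),(117,425)),("barR",(643,169),(136,395))):
    p,e=tri(t,o(*a),s,g(*b));P[n]=p;print(n,np.round(p,4),round(e,4),"local to box",np.round(R@(p[:2]-[.5493,-.0235]),4), "topz.1",np.round(atz(t,*o(*a),.105),4))
E
```

```text
junction [ 0.5973 -0.1945  0.1018] 0.0015 local to box [ 0.0214 -0.1764] topz.1 [ 0.5976 -0.1938  0.105 ]
tip [ 0.5453 -0.2034  0.1006] 0.0024 local to box [-0.0313 -0.1772] topz.1 [ 0.5438 -0.203   0.105 ]
hinge [ 0.6062 -0.2505  0.1053] 0.0 local to box [ 0.0216 -0.233 ] topz.1 [ 0.6062 -0.2505  0.105 ]
bar [ 0.6545 -0.2089  0.1834] 0.0003 local to box [ 0.0757 -0.1993] topz.1 [ 0.6697 -0.2228  0.105 ]
barL [ 0.6465 -0.1741  0.19  ] 0.0019 local to box [ 0.0731 -0.1636] topz.1 [ 0.6637 -0.1864  0.105 ]
barR [ 0.6612 -0.2449  0.1772] 0.0009 local to box [ 0.0768 -0.2359] topz.1 [ 0.6752 -0.2597  0.105 ]
```

Emit:
arm_command:
  steps:
    - {"slide":[0.0127,-0.016,0],"rot":[0,0,8.75],"grip":0.6}
    - {"slide":[0.0127,-0.016,0],"rot":[0,0,8.75],"grip":0.6}
    - {"slide":[0.0127,-0.016,0],"rot":[0,0,8.75],"grip":0.6}
    - {"slide":[0.0127,-0.016,-0.01],"rot":[0,0,8.75],"grip":0.6}
    - {"slide":[0.0127,-0.016,-0.02],"rot":[0,0,8.75],"grip":0.6}
    - {"slide":[0.0127,-0.016,-0.02],"rot":[0,0,8.75],"grip":0.6}
    - {"slide":[0.0127,-0.016,-0.02],"rot":[0,0,8.75],"grip":0.6}
    - {"slide":[0.0127,-0.016,-0.02],"rot":[0,0,8.75],"grip":0.6}

```text
time: 19.45
ee_pos: [0.5689, -0.2001, 0.1359]
eef_rot: [-0.079, 0.997, -0.0, -0.001]
ft_force: [-0.7, -0.5, 0.4]
width: 0.0522
grip_force: 0.0
```

```bash
python3 - <<'E'
from h import *
for i in range(3): s=eyes.camera("side")
save(s,"side7.png");t=eyes.camera("top");save(t,"top7.png")
st=sensors.read_state();print(st["time"],st["ee_pos"],st["width"],np.degrees(2*np.arctan2(st["eef_rot"][1],st["eef_rot"][0]))-90)
E
```

```text
19.65 [ 0.56779939 -0.19972326  0.13687959] 0.051816474972550826 98.58303019625953
```

Emit:
arm_command:
  steps:
    - {"slide":[-0.004,-0.0004,-0.01],"rot":[0,0,0.2],"grip":0.6}
    - {"slide":[0,0,-0.015],"rot":[0,0,0],"grip":0.6}
    - {"slide":[0,0,-0.015],"rot":[0,0,0],"grip":0.6}
    - {"slide":[0,0,-0.013],"rot":[0,0,0],"grip":0.6}
    - {"slide":[0,0,0],"rot":[0,0,0],"grip":0}
    - {"slide":[0,0,0],"rot":[0,0,0],"grip":0}
    - {"slide":[0,0,0],"rot":[0,0,0],"grip":0}
    - {"slide":[0,0,0],"rot":[0,0,0],"grip":0}
  newtons: 15

```text
time: 20.65
ee_pos: [0.5639, -0.2, 0.085]
eef_rot: [-0.079, 0.997, -0.0, 0.0]
ft_force: [0.4, -0.4, -0.1]
width: 0.0202
grip_force: 0.0
```

Emit:
arm_command:
  steps:
    - {"slide":[0,0,0],"rot":[0,0,0],"grip":0}
    - {"slide":[0,0,0],"rot":[0,0,0],"grip":0}
    - {"slide":[0,0,0],"rot":[0,0,0],"grip":0}
    - {"slide":[0,0,0],"rot":[0,0,0],"grip":0}
    - {"slide":[0,0,0.004],"rot":[0,0,0],"grip":0}
    - {"slide":[0,0,0.004],"rot":[0,0,0],"grip":0}
    - {"slide":[0,0,0],"rot":[0,0,0],"grip":0}
    - {"slide":[0,0,0],"rot":[0,0,0],"grip":0}

```text
time: 21.65
ee_pos: [0.5637, -0.1993, 0.0928]
eef_rot: [-0.079, 0.997, 0.001, -0.0]
ft_force: [-1.4, 5.9, 0.3]
width: 0.0113
grip_force: 15.0
```

Emit:
arm_command:
  steps:
    - {"slide":[0.0004,-0.0025,0.0105],"rot":[0,0,0],"grip":0}
    - {"slide":[0.0008,-0.0052,0.0096],"rot":[0,0,0],"grip":0}
    - {"slide":[0.0011,-0.007,0.0084],"rot":[0,0,0],"grip":0}
    - {"slide":[0.0013,-0.0085,0.0068],"rot":[0,0,0],"grip":0}
    - {"slide":[0.0015,-0.0097,0.005],"rot":[0,0,0],"grip":0}
    - {"slide":[0,0,0],"rot":[0,0,0],"grip":0}
    - {"slide":[0,0,0],"rot":[0,0,0],"grip":0}
    - {"slide":[0,0,0],"rot":[0,0,0],"grip":0}

```text
time: 22.65
ee_pos: [0.5701, -0.2331, 0.1359]
eef_rot: [-0.079, 0.997, -0.0, 0.002]
ft_force: [-3.7, 7.1, 18.5]
width: 0.0116
grip_force: 15.0
```

Emit:
arm_command:
  steps:
    - {"slide":[0,0.001,0.003],"rot":[0,0,0],"grip":0}
    - {"slide":[0.0016,-0.0105,0.003],"rot":[0,0,0],"grip":0}
    - {"slide":[0.0017,-0.0109,0.0009],"rot":[0,0,0],"grip":0}
    - {"slide":[0.0017,-0.011,-0.0014],"rot":[0,0,0],"grip":0}
    - {"slide":[0.0016,-0.0105,-0.0035],"rot":[0,0,0],"grip":0}
    - {"slide":[0,0,0],"rot":[0,0,0],"grip":0}
    - {"slide":[0,0,0],"rot":[0,0,0],"grip":0}
    - {"slide":[0,0,0],"rot":[0,0,0],"grip":0}

```text
time: 23.65
ee_pos: [0.5755, -0.2756, 0.1351]
eef_rot: [-0.078, 0.997, -0.001, 0.0]
ft_force: [4.2, -1.6, 2.1]
width: 0.0113
grip_force: 15.0
```

Emit:
arm_command:
  steps:
    - {"slide":[0.0014,-0.0094,-0.0053],"rot":[0,0,0],"grip":0}
    - {"slide":[0.0012,-0.0082,-0.0072],"rot":[0,0,0],"grip":0}
    - {"slide":[0.0008,-0.005,-0.006],"rot":[0,0,0],"grip":0}
    - {"slide":[0.0003,-0.0025,-0.004],"rot":[0,0,0],"grip":0}
    - {"slide":[0,0,0],"rot":[0,0,0],"grip":0}
    - {"slide":[0,0,0],"rot":[0,0,0],"grip":0}
    - {"slide":[0,0,0],"rot":[0,0,0],"grip":0}
    - {"slide":[0,0,0],"rot":[0,0,0],"grip":0}

```text
time: 24.65
ee_pos: [0.5789, -0.2994, 0.1121]
eef_rot: [-0.079, 0.997, 0.0, -0.0]
ft_force: [1.9, 4.4, -4.0]
width: 0.0114
grip_force: 15.0
```

Emit:
arm_command:
  steps:
    - {"slide":[0,0,0],"rot":[0,0,0],"grip":0.4}
    - {"slide":[0,0,0],"rot":[0,0,0],"grip":0.4}
    - {"slide":[0,0,0],"rot":[0,0,0],"grip":0.4}
    - {"slide":[0,0,0.04],"rot":[0,0,0],"grip":0.4}
    - {"slide":[0,0,0.05],"rot":[0,0,0],"grip":0.5}
    - {"slide":[0,0,0.04],"rot":[0,0,-10],"grip":0.6}
    - {"slide":[0.01,0.015,0],"rot":[0,0,-10],"grip":0.6}
    - {"slide":[0.01,0.015,0],"rot":[0,0,-10],"grip":0.6}

```text
time: 25.65
ee_pos: [0.5993, -0.2702, 0.2433]
eef_rot: [0.185, 0.983, -0.0, 0.001]
ft_force: [0.7, 0.6, -0.7]
width: 0.0514
grip_force: 0.0
```

Emit:
arm_command:
  steps:
    - {"slide":[0.0111,0.012,0],"rot":[0,0,-10],"grip":0.6}
    - {"slide":[0.0111,0.012,0],"rot":[0,0,-10],"grip":0.6}
    - {"slide":[0.0111,0.012,0],"rot":[0,0,-10],"grip":0.6}
    - {"slide":[0.0111,0.012,0],"rot":[0,0,-10],"grip":0.6}
    - {"slide":[0.0111,0.012,0],"rot":[0,0,-10],"grip":0.6}
    - {"slide":[0,0,0],"rot":[0,0,-10],"grip":0.6}
    - {"slide":[0,0,0],"rot":[0,0,0],"grip":0.6}
    - {"slide":[0,0,0],"rot":[0,0,0],"grip":0.6}

```text
time: 26.65
ee_pos: [0.6544, -0.2104, 0.2425]
eef_rot: [0.648, 0.762, -0.0, 0.0]
ft_force: [-0.7, -0.8, -0.2]
width: 0.0519
grip_force: 0.0
```

```bash
python3 - <<'E'
from h import *
t=eyes.camera("top");s=eyes.camera("side");save(s,"side8.png");save(t,"top8.png")
st=sensors.read_state();print(st["time"],st["ee_pos"],st["width"],np.degrees(2*np.arctan2(st["eef_rot"][1],st["eef_rot"][0]))-90)
a=cv2.resize(np.array(s["pixels"])[110:230,260:400,::-1],None,fx=5,fy=5,interpolation=cv2.INTER_CUBIC);cv2.imwrite("pics/s8.png",a)
E
```

```text
26.75 [ 0.65439471 -0.21027285  0.24256853] 0.051938328489143336 9.123923856690567
```

View pics/s8.png

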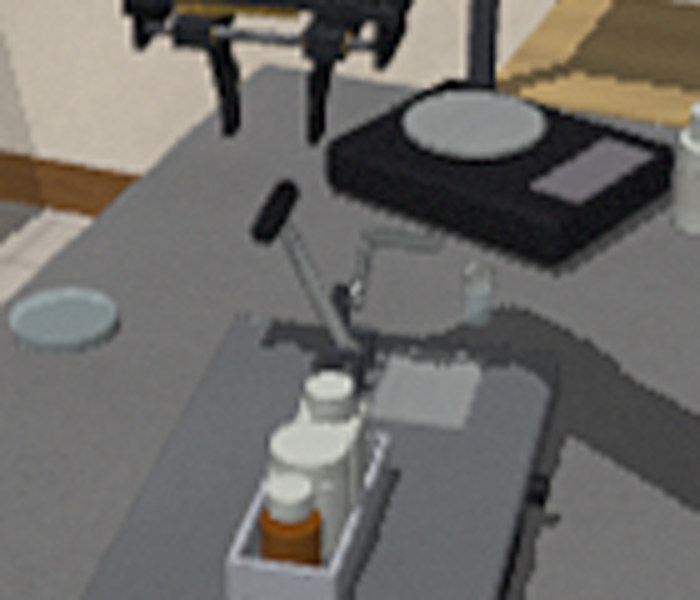

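Emit:
arm_command:
  steps:
    - {"slide":[0,0.001,-0.02],"rot":[0,0,0],"grip":0.6}
    - {"slide":[0,0,-0.025],"rot":[0,0,0],"grip":0.6}
    - {"slide":[0,0,-0.02],"rot":[0,0,0],"grip":0.6}
    - {"slide":[0,0,-0.0135],"rot":[0,0,0],"grip":0.6}
    - {"slide":[0,0,0],"rot":[0,0,0],"grip":0.1}
    - {"slide":[0,0,0],"rot":[0,0,0],"grip":0}
    - {"slide":[0,0,0],"rot":[0,0,0],"grip":0}
    - {"slide":[0,0,0],"rot":[0,0,0],"grip":0}
  newtons: 20

```text
time: 27.75
ee_pos: [0.6525, -0.2097, 0.1641]
eef_rot: [0.65, 0.76, -0.001, -0.002]
ft_force: [-10.1, 0.7, 3.1]
width: 0.0235
grip_force: 18.7
```

Emit:
arm_command:
  steps:
    - {"slide":[0,0,0],"rot":[0,0,0],"grip":0}
    - {"slide":[-0.0114,-0.0018,0.0048],"rot":[0,0,0],"grip":0}
    - {"slide":[-0.0119,-0.0018,0.0037],"rot":[0,0,0],"grip":0}
    - {"slide":[-0.0121,-0.0019,0.0025],"rot":[0,0,0],"grip":0}
    - {"slide":[-0.0124,-0.0019,0.0012],"rot":[0,0,0],"grip":0}
    - {"slide":[0,0,0],"rot":[0,0,0],"grip":0}
    - {"slide":[0,0,0],"rot":[0,0,0],"grip":0}
    - {"slide":[0,0,0],"rot":[0,0,0],"grip":0}

```text
time: 28.75
ee_pos: [0.6086, -0.2162, 0.1787]
eef_rot: [0.649, 0.761, 0.002, 0.003]
ft_force: [4.7, 0.9, 9.3]
width: 0.0196
grip_force: 20.0
```

Emit:
arm_command:
  steps:
    - {"slide":[-0.0123,-0.0019,0.0015],"rot":[0,0,0],"grip":0}
    - {"slide":[-0.0124,-0.0019,-0.001],"rot":[0,0,0],"grip":0}
    - {"slide":[-0.0121,-0.0019,-0.0023],"rot":[0,0,0],"grip":0}
    - {"slide":[-0.0119,-0.0018,-0.0035],"rot":[0,0,0],"grip":0}
    - {"slide":[-0.008,-0.0012,-0.003],"rot":[0,0,0],"grip":0}
    - {"slide":[0,0,0],"rot":[0,0,0],"grip":0}
    - {"slide":[0,0,0],"rot":[0,0,0],"grip":0}
    - {"slide":[0,0,0],"rot":[0,0,0],"grip":0}

```text
time: 29.75
ee_pos: [0.5531, -0.2245, 0.1708]
eef_rot: [0.649, 0.761, 0.003, 0.003]
ft_force: [6.5, 2.8, 12.5]
width: 0.0199
grip_force: 23.0
```

Emit:
arm_command:
  steps:
    - {"slide":[-0.004,-0.0006,-0.0012],"rot":[0,0,0],"grip":0}
    - {"slide":[-0.004,-0.0006,-0.0012],"rot":[0,0,0],"grip":0}
    - {"slide":[-0.002,-0.0003,0],"rot":[0,0,0],"grip":0}
    - {"slide":[0,0,0],"rot":[0,0,0],"grip":0}
    - {"slide":[0,0,0],"rot":[0,0,0],"grip":0}
    - {"slide":[0,0,0],"rot":[0,0,0],"grip":0}
    - {"slide":[0,0,0],"rot":[0,0,0],"grip":0}
    - {"slide":[0,0,0],"rot":[0,0,0],"grip":0}

```text
time: 30.75
ee_pos: [0.5462, -0.2255, 0.1687]
eef_rot: [0.648, 0.762, 0.004, 0.006]
ft_force: [20.0, -0.6, 4.4]
width: 0.0208
grip_force: 20.3
```

```bash
python3 - <<'E'
from h import *
for i in range(3): t=eyes.camera("top")
s=eyes.camera("side")
st=sensors.read_state();print(st["time"],st["ee_pos"],st["width"],st["grip_force"],st["ft_force"])
for n in("jar","square_bottle","slim_bottle","catch","run_bar"): print(n,[(np.round(d["bbox"]).tolist(),round(d["conf"],2)) for d in eyes.look_for(n,s)[:2]])
E
```

```text
30.95 [ 0.54624423 -0.22544035  0.16866892] 0.02069786119618856 20.337832421064377 [20.96105274  1.06441015  4.43760387]
jar [([316.0, 320.0, 337.0, 360.0], 0.68), ([316.0, 196.0, 328.0, 220.0], 0.65)]
square_bottle [([328.0, 155.0, 341.0, 170.0], 0.7), ([318.0, 183.0, 336.0, 210.0], 0.57)]
slim_bottle [([310.0, 207.0, 325.0, 223.0], 0.7)]
catch [([204.0, 261.0, 234.0, 298.0], 0.55), ([314.0, 195.0, 331.0, 220.0], 0.41)]
run_bar [([332.0, 151.0, 346.0, 181.0], 0.47)]
```

At the stop (20 N pull), lever held firmly, bottles in the box; handing in.

```bash
python3 -c "
from bench import order
print(order.close_job())"
```

```text
the job is handed in; nothing more can be done
None
```

I packed the jar and the square bottle upright beside the slim bottle, flipped the catch to about 2.5 rad, pulled the run lever to its stop, and handed the job in at about 31 s with the fingers still holding it; no pass or fail result came back.

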